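Clear the toy pancake and hold the reading glass over its motif

ROBOT

A 7-joint arm with a two-finger parallel gripper is mounted at the origin on the work surface. World frame = base frame: x ahead of the robot, y to its left, z up, the work surface at z = 0. Lengths are in mm, angles in degrees, forces in N, time in s.
With the tool pointing down it reaches from about 375 to 925 mm from the base axis. Payload 3.1 kg.
Tool frame: the origin (TCP) lies midway between the tips of the shut fingers; the grasp point (between the pads) lies 19 mm behind it; z points along the fingers, y is the line along which they close (so a half turn about z gives the same grasp; the last joint's range is limited). The gripper opens to 85 mm and grips with 20 to 120 N. Pads are 22 mm wide; open, the fingers measure 114 mm over their backs; the gripper's body (76 mm by 85 mm) begins 54 mm behind the grasp point. The pads swing forward as they close: fully open they stand 13 mm farther back than shut.
Start: joints at [60.688, 21.939, 2.515, 91.553, -1.026, 66.532, -2.859], TCP at [261.378, -595.134, 231.269] pointing down, gripper open.
Joint ranges: [-149.38, 149.38], [-23.57, 123.04], [-84.95, 90], [0, 143.3], [-89.99, 269.99], [3.08, 112.72], [-163.45, 163.45]. Speed limits (degrees/s): [159.86, 159.86, 180, 180, 180, 180, 180].

INTERFACE

Orientations are given as a 3x3 rotation matrix whose columns are the frame's x, y, z axes.
In Python, from workcell import ctrl gives the robot as it stands.
- The arm moves only by the tool servo_tool, never from a script. Its argument "commands" is text: rows parted by semicolons, each of 7 numbers parted by spaces: the shift along the tool's x, y, z in cm, then the turn, a rotation vector about the tool's x, y, z in degrees, then the opening, from -1 (shut) to 1 (fully open). In form: tx ty tz ax ay az hand; .... A call has 1 to 20 rows; each row shifts and turns the commanded pose from where the row before left it, along the tool's axes as they then stand; what a row does not reach is not made up. A row lasts 1/8 s, in which the tool goes at most 62.5 mm and 10.7 degrees, less where a joint would pass 70% of its speed; a pose out of reach is approached as far as the arm can. A call with a gripper value outside its range is refused whole. The fingers move at their own pace and stop on an object; "grip_force" is the grip in N (left out, the last holds). Time passes only in rows, so rows that do not move let the fingers close. It gives the time, the measured TCP pose, the force, the opening and the grip force at its end, in the units of the state.
- ctrl.get_obs(): the state, without advancing time (a new reading comes with each control period).
- ctrl.capture(name): name is "scene" or "top" or "wrist"; returns a dict with "image" (420x560x3 uint8, red, green, blue), "range_z" (420x560 float32, mm along the optical axis (not along the pixel's ray), 0 where there is no reading), "fx", "fy", "cx", "cy" (pixels), "R" (3x3) and "t" (3): a world point X has camera coordinates R X + t. Camera axes: x right, y down, z forward; pixel columns grow to the right and rows downward; lengths in mm; the calibration is good to about 2 mm. A picture is of the moment at which its call begins.
- ctrl.finish_job(): hands the job in; it is judged then, once.
Trained networks look in a picture, given as the dict that the camera call returned (one of the last four; its "shot" number tells which), for a name from the list of things; names that differ only in an ending like _2 or _b are one class to them, and where a whole thing is asked for, a point or a joint stands for the part that bears it (a point fixed in the world has none). Each returns a list of dicts, best first, with "conf" (0 to 1); they miss things now and then, are a little off and sometimes report something else, mostly with a low value. They report only what shows in the picture. A call takes as long as a camera call. They do not tell look-alikes from the thing itself.
- ctrl.recognise(thing, picture): "xy" ([column, row] as shares, 0 to 1, of the picture: columns of its width, rows of its height, amid what is visible of it).
The state is a dict: "clock": time; "q": joint angles; "joint_vel": joint speeds; "tau": joint torques, N m; "position": TCP position; "eef_rot": TCP orientation; "contact_force": force on the tool from outside, world axes, zero at the start; "torque": the same for the moment, N m; "finger_gap": opening from 0.0 (shut) to 1.0 (fully open); "grasp_force": force on a finger pad.
Only numpy, scipy, OpenCV 4.12 (cv2) and the standard library are available. Lean on these libraries where they do the work, as an engineer would, in place of code of your own. Each camera call takes 0.05 s, during which the arm holds its last target. There are 200 camera calls.

TASK

Sort the loose wooden toppings off the toy pancake: both prawns into the pink bin and the green pea pod into the green bin. Then pick up the reading glass and hold it level and still with the middle of its lens right above the flower motif in the middle of the pancake, the lens at the same height as the red collar on the post, without pressing the glass against the pancake or the post. Finish still holding it there in the gripper, and leave the collar and the other things on the table where they are.

Things in the scene. Friction and masses are not known exactly. Their poses are not given: they have to be found in the camera images.
- board: Fixed cardboard disc, 240 mm across, 6 mm thick, carrying a reddish-brown toy pancake (216 mm across, 14 mm thick, top 20 mm above the table). Origin: centre of the underside. Its x axis points from the middle to the height post: a 10 mm aluminium rod 135 mm from the middle, top 237 mm above the table, in a wooden foot 60 x 50 x 12 mm. Place and yaw vary.
- motif (a point): Middle of the small white and yellow flower motif, 30 mm across and flat, glued to the middle of the pancake's top; the point lies on the top face.
- mark (a point): Centre of the red collar (30 mm across, 8 mm thick) on the height post, at mid-thickness: its height is the height at which the lens must be held, 115 to 180 mm above the table, different each time. The collar is clamped; leave it as it is.
- glass: Reading glass, about 110 g: black-rimmed round lens 94 mm across, 12 mm thick; blue square-edged handle 18 mm wide, 20 mm high, reaching from 43 to 155 mm from the lens centre towards the glass's -x. Origin: below the lens centre, level with the handle's underside; z is up when level; lens and handle share their mid-height, 10 mm above the origin. Starts level on its rest.
- lens (a point): Centre of the lens, at mid-thickness: the point to bring above the motif at the collar's height.
- handle (a point): Point in the middle of the handle's section, 75 mm from the lens centre, where the glass balances: a good place to grip it across (18 mm wide, fingers to the glass's +y and -y).
- prawn1: Wooden toy prawn, orange-pink with cream stripes, slightly curved: about 65 mm long along its x, 22 mm high; its straight middle (30 mm long, 20 mm wide across y) is the place to grip. 25 g. Origin: centre of the middle part's underside. Starts lying on the pancake, any yaw.
- prawn2: A second prawn, the same as prawn1.
- pod: Wooden toy pea pod, green with lighter green peas: 68 mm long along its x, 20 mm wide, 22 mm high (peas to 25). 25 g. Origin: centre of its underside. Starts lying on the pancake, any yaw.
- pink_bin: Fixed open pink bin, 130 mm (its x) by 170 mm (its y), 50 mm high, walls 4 mm and floor about 4 mm thick. Origin: centre of its underside on the table. The two bins may change places.
- green_bin: Fixed open green bin, same size as the pink one, origin likewise.
- glue: Bystander: glue bottle standing, 38 mm across, 110 mm high; origin at its foot.
- tape: Bystander: white roll of tape lying flat, 90 mm across, 24 mm high; origin at the centre of its underside.
- tomato: Bystander: red toy half tomato, 54 mm across, 32 mm high; origin at its underside.
- rest: Fixed rest of the glass, same x and y directions, origin on the table below the lens centre: wooden base plate 4 mm thick, 70 mm wide, with a cork pad under the lens and one under the handle's end. Between them, 30 to 120 mm from the lens centre, the handle is free, its underside 30 mm above the table. Place and yaw vary.
- tin: Bystander: flat yellow crayon tin, 80 x 50 x 20 mm; origin at the centre of its underside.
Things that resemble listed ones, but are neither listed nor needed, are in the scene too. Leave any black or turquoise look-alike of the pod alone.

How it is judged:
By the outcome, as a careful person would: the job done as asked, in the order asked, and still so for the second after the job is handed in, while the arm keeps its last pose, push and grip.
It also fails if it takes over 69 s, if anything falls off the work surface, if the arm or the gripper's body presses on something with over 40 N, if the wrist force passes 120 N, or if a joint passes its speed limit or range.

## Working session

There is one attempt and no reset: what is moved stays moved. The work goes in short steps, Python scripts to look and compute and a tool call to move; the robot and the scene stay as the last step left them, time stands still between calls to the robot, and variables do not carry over. Pictures are saved under pics/ and viewed, at most 10 in all, crops included, and the job is handed in when it is done.

Besides the shell and the picture viewer there is one more tool, called by a JSON object that holds its "fn" and its "kwargs". servo_tool: Moves the arm, as the interface text tells. Its arguments: {"type":"object","properties":{"commands":{"type":"string"},"grip_force":{"type":"number"}},"required":["commands"]}

```bash
mkdir -p pics; cat > h.py <<'E'
import numpy as np, cv2
from workcell import ctrl
def px2w(c,u,v,z=None):
    """pixel -> world; by range, or on plane z"""
    d=np.array([(u-c["cx"])/c["fx"],(v-c["cy"])/c["fy"],1.0]);R=np.array(c["R"]);t=np.array(c["t"])
    o=-R.T@t; r=R.T@d
    if z is None:
        k=c["range_z"][int(round(v)),int(round(u))]; return o+r*k if k>0 else np.full(3,np.nan)
    return o+r*(z-o[2])/r[2]
def cloud(c):
    v,u=np.mgrid[0:420,0:560]; k=c["range_z"]
    P=np.stack([(u-c["cx"])/c["fx"]*k,(v-c["cy"])/c["fy"]*k,k],-1)
    W=(P-np.array(c["t"]))@np.array(c["R"]); W[k<=0]=np.nan; return W
def save(c,n): cv2.imwrite(f"pics/{n}.png",cv2.cvtColor(c["image"],cv2.COLOR_RGB2BGR))
E
python3 - <<'E'
from h import *
import pickle
np.set_printoptions(precision=1,suppress=True)
cs={}
for n in("top","scene"):
    c=ctrl.capture(n);cs[n]=c;save(c,n)
    print(n,"cam",-np.array(c["R"]).T@np.array(c["t"]))
    for th in("prawn1","pod","glass","handle","lens","mark","motif","pink_bin","green_bin","board","glue","tomato","tin"):
        for r in ctrl.recognise(th,c)[:4]:
            if r["conf"]<.25: continue
            u,v=r["xy"][0]*560,r["xy"][1]*420
            print(th,round(r["conf"],2),round(u),round(v),px2w(c,min(u,559),min(v,419)))
pickle.dump(cs,open("cs.pkl","wb"))
o=ctrl.get_obs();print(o["clock"],o["eef_rot"])
E
```

```text
top cam [ 299.4  -75.8 1535.8]
prawn1 0.7 282 202 [595.3 -76.8  23.7]
prawn1 0.47 261 229 [506.1 -13.3  49.3]
pod 0.57 275 276 [365.2 -59.8  22.7]
pod 0.5 225 286 [332.2  92.9  17.5]
glass 0.68 352 210 [ 570.8 -295.    38.7]
handle 0.89 353 212 [ 564.2 -299.3   40.4]
lens 0.96 351 212 [ 564.6 -293.    43.2]
lens 0.37 203 169 [697.5 174.2  32.1]
motif 0.88 265 208 [577.1 -25.1  12.6]
pink_bin 0.59 160 252 [436.4 303.3   6.6]
green_bin 0.96 161 202 [593.5 308.9   7. ]
green_bin 0.26 415 234 [ 500.5 -492.6   24.2]
board 0.55 264 213 [561.5 -20.8  21.1]
glue 0.64 318 170 [ 685.6 -187.3   78.1]
tomato 0.5 204 170 [694.9 169.2  32.3]
tin 0.92 388 202 [ 600.9 -412.8   17.7]
scene cam [1316.8  194.3  916.6]
prawn1 0.63 309 233 [524.5 -10.8  38. ]
prawn1 0.49 263 244 [ 594.  -103.3   39.3]
pod 0.66 313 269 [630.   31.2  39.8]
pod 0.63 309 195 [374.6 -52.4  18.4]
pod 0.63 367 200 [345.3  97.7  17.6]
pod 0.63 432 354 [746.9 310.4  20.3]
glass 0.82 202 219 [ 564.9 -275.4   39.1]
glass 0.28 315 268 [626.1  33.4  38.6]
handle 0.89 197 222 [ 579.9 -281.4   42.2]
lens 0.61 195 218 [ 569.3 -290.8   41.3]
mark 0.46 268 264 [712.2 -44.9 123.2]
motif 0.94 292 265 [617.4 -23.6  19.4]
pink_bin 0.63 442 242 [421.4 302.1   2.8]
green_bin 0.6 434 293 [583.3 300.8   5.3]
board 0.63 196 218 [ 567.9 -288.5   41.7]
glue 0.91 211 269 [ 719.5 -176.2   63.4]
tomato 0.86 363 321 [720.3 165.6  27.7]
tin 0.62 145 224 [ 608.4 -414.5   18.3]
tin 0.36 210 268 [ 719.6 -179.    67.3]
1.4 [[ 0.9  0.4  0. ]
 [ 0.4 -0.9 -0. ]
 [-0.   0.  -1. ]]
```

```bash
python3 - <<'E'
import cv2
t=cv2.imread("pics/top.png")[125:325,120:440];cv2.imwrite("pics/topc.png",cv2.resize(t,(800,500),interpolation=cv2.INTER_CUBIC))
t=cv2.imread("pics/scene.png")[150:370,120:480];cv2.imwrite("pics/scenec.png",cv2.resize(t,(800,489),interpolation=cv2.INTER_CUBIC))
E
```

```text
(no output)
```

View pics/topc.png

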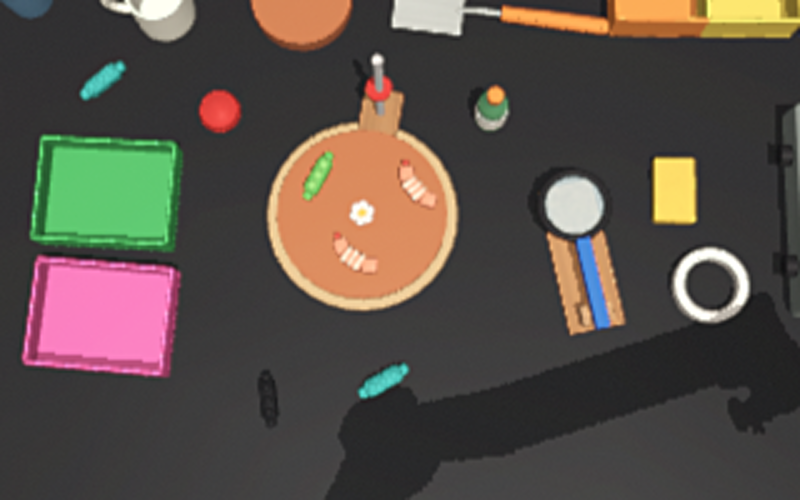

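View pics/scenec.png

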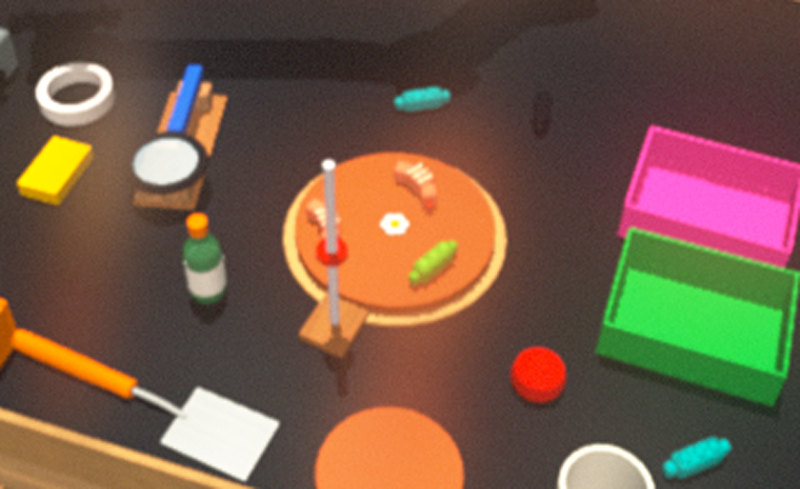

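The top crop shows the green pod at (247,195) in full-picture pixels, the prawns at (287,199) and (262,227), and the flower at (264,210). The lens is at (350,207) with its handle running to (360,256), and the green bin is above the pink one. Things that could be taken for the pod are the turquoise ones at (161,157) and (273,277) and the black one at (227,285). I choose the bright green one on the pancake.

```bash
cat >> h.py <<'E'
def blob(c,m,z,name,n=3,amin=25):
    """components of mask m: centroid/axis projected on plane z, plus range-cloud stats"""
    k,l,s,ce=cv2.connectedComponentsWithStats(m.astype(np.uint8)); W=cloud(c)
    for i in sorted(range(1,k),key=lambda i:-s[i,4])[:n]:
        if s[i,4]<amin: continue
        v,u=np.nonzero(l==i); P=np.array([px2w(c,a,b,z)[:2] for a,b in zip(u,v)])
        mu=P.mean(0); w,V=np.linalg.eigh(np.cov(P.T)); ax=V[:,1]
        (rc,rs,ra)=cv2.minAreaRect(P.astype(np.float32))
        q=W[l==i]; 
        print(name,"px",ce[i].round(),"n",s[i,4],"mean",mu.round(1),"rect",np.round(rc,1),np.round(rs,1),"yaw %.1f"%np.degrees(np.arctan2(ax[1],ax[0])),"| cloud med",np.nanmedian(q,0).round(1),"z95 %.1f"%np.nanpercentile(q[:,2],95))
def hsv(c): return [x.astype(int) for x in cv2.split(cv2.cvtColor(c["image"],cv2.COLOR_RGB2HSV))]
E
python3 - <<'E'
from h import *
import pickle
cs=pickle.load(open("cs.pkl","rb"))
for n,c in cs.items():
    print(n); H,S,V=hsv(c); W=cloud(c)
    near=np.hypot(W[...,0]-570,W[...,1]+20)<140
    blob(c,(S<90)&(V>170)&near&(W[...,2]<35),20,"motif",2)
    blob(c,near&(W[...,2]>29)&(W[...,2]<60),36,"tops",5)
    blob(c,(H>32)&(H<60)&(S>80)&(V>100)&near,36,"pod",1)
    blob(c,((H<6)|(H>174))&(S>150)&(V>120)&(W[...,2]>90),150,"collar",2,5)
    blob(c,(H>100)&(H<125)&(S>110)&(W[...,2]>20)&(np.abs(W[...,0]-530)<150)&(W[...,1]<-200),50,"handle",1)
    blob(c,(S<60)&(V>120)&(np.hypot(W[...,0]-570,W[...,1]+290)<80),46,"lens",1)
    blob(c,(H>145)&(H<172)&(S>80),25,"pink",1); blob(c,(H>55)&(H<75)&(S>120)&(W[...,1]>150),25,"green",1)
    blob(c,(W[...,2]>195)&(np.hypot(W[...,0]-710,W[...,1]+45)<60),230,"post",1,5)
E
```

```text
top
motif px [265. 234.] n 223 mean [494.3 -26.3] rect [516.1 -27.6] [124.9 227. ] yaw 91.9 | cloud med [484.4 -26.7   5.7] z95 10.7
motif px [264. 210.] n 70 mean [571.2 -23.1] rect [572.  -23.5] [28.8 28.4] yaw 179.7 | cloud med [570.7 -22.1  20.8] z95 25.5
tops px [261. 227.] n 135 mean [512.6 -14.3] rect [513.4 -13. ] [68.6 26. ] yaw 54.6 | cloud med [510.1 -14.1  39.7] z95 46.4
tops px [286. 200.] n 128 mean [601.1 -90.1] rect [601.7 -89.5] [66.1 26.1] yaw -142.8 | cloud med [598.3 -87.6  39.9] z95 45.9
tops px [247. 195.] n 122 mean [614.7  32.4] rect [614.4  32.4] [20.8 66.5] yaw 152.7 | cloud med [614.   31.3  39.4] z95 47.4
pod px [247. 195.] n 112 mean [614.9  32.4] rect [615.1  32.3] [19.6 65.3] yaw 153.4 | cloud med [614.   31.3  39.9] z95 48.1
collar px [271. 161.] n 50 mean [693.8 -44.2] rect [696.3 -45.9] [24.3 26.4] yaw 99.6 | cloud med [700.3 -42.5 123.5] z95 127.0
collar px [119. 104.] n 33 mean [867.5 415.6] rect [866.7 415.1] [55.5  5.4] yaw -142.0 | cloud med [870.8 418.3 139.5] z95 181.3
handle px [356. 238.] n 211 mean [ 483.2 -306.3] rect [ 483.5 -306.1] [114.
[... 1450 characters left out ...]
cloud med [712.  -42.5 122.9] z95 125.3
handle px [203. 194.] n 207 mean [ 489.2 -305.1] rect [ 489.1 -304.8] [111.3  19.3] yaw -167.6 | cloud med [ 489.3 -305.5   48.7] z95 51.8
lens px [194. 222.] n 516 mean [ 585.8 -286. ] rect [ 586.2 -285.6] [71.7 73.3] yaw -143.2 | cloud med [ 582.3 -288.5   41.3] z95 44.6
pink px [442. 237.] n 3622 mean [424.5 296.5] rect [431.5 296. ] [182.4 185.3] yaw 95.4 | cloud med [407.1 298.2   6.1] z95 48.5
green px [434. 300.] n 3711 mean [617.1 299.5] rect [591.3 298.6] [177.2 172.4] yaw 90.0 | cloud med [604.  302.1   4.5] z95 48.5
post px [268. 231.] n 87 mean [716.6 -40.7] rect [716.3 -41.7] [44.4  9.6] yaw -158.6 | cloud med [708.9 -43.4 222. ] z95 236.7
```

```bash
cat >> h.py <<'E'
def plan(x,y,z,yaw,step=50,turn=9,obs=None):
    """equal rows from the measured pose to tool-down TCP x,y,z, tool x at yaw (mod 180)"""
    o=obs or ctrl.get_obs(); R=np.array(o["eef_rot"]);p=np.array(o["position"])
    psi=np.degrees(np.arctan2(R[1,0],R[0,0])); d=(yaw-psi+90)%180-90
    D=np.array([x,y,z])-p; n=max(1,int(np.ceil(max(np.linalg.norm(D)/step,abs(d)/turn))))
    from scipy.spatial.transform import Rotation as Ro
    Rk=[R@Ro.from_euler("z",-d/n*k,degrees=True).as_matrix() for k in range(n)]
    t=np.linalg.solve(sum(Rk),D)/10
    print("pose",p.round(1),"yaw %.1f tilt %.1f %.1f"%(psi,*np.degrees(R[:2,2])),"clock",o["clock"],"gap",o["finger_gap"],"q7 %.0f"%o["q"][6])
    print(f"  -> n={n} row: {t[0]:.2f} {t[1]:.2f} {t[2]:.2f} 0 0 {-d/n:.2f}")
E
python3 - <<'E'
from h import *
import pickle
from scipy.optimize import least_squares
plan(530,-60,270,52)
cs=pickle.load(open("cs.pkl","rb"))
P=lambda X:np.concatenate([[(c["fx"]*q[0]/q[2]+c["cx"]-u)/2,(c["fy"]*q[1]/q[2]+c["cy"]-v)/2] for c,(u,v) in ((cs["top"],(271,161)),(cs["scene"],(268.7,264))) for q in [np.array(c["R"])@X+c["t"]]])
r=least_squares(P,[700,-44,140.]);print("collar",r.x,r.fun)
E
```

```text
pose [ 261.4 -595.2  231.3] yaw 23.7 tilt 0.0 -0.0 clock 1.4 gap 1.0032061130807512 q7 -3
  -> n=13 row: 4.16 -2.08 -0.30 0 0 -2.18
collar [704.11036141 -45.69939407 113.98153237] [ 0.3341704  -0.10021897  0.24121923  0.01434232]
```

{"fn": "servo_tool", "kwargs": {"commands": "4.16 -2.08 -0.3 0 0 -2.2 1; 4.16 -2.08 -0.3 0 0 -2.2 1; 4.16 -2.08 -0.3 0 0 -2.2 1; 4.16 -2.08 -0.3 0 0 -2.2 1; 4.16 -2.08 -0.3 0 0 -2.2 1; 4.16 -2.08 -0.3 0 0 -2.2 1; 4.16 -2.08 -0.3 0 0 -2.2 1; 4.16 -2.08 -0.3 0 0 -2.2 1; 4.16 -2.08 -0.3 0 0 -2.2 1; 4.16 -2.08 -0.3 0 0 -2.2 1; 4.16 -2.08 -0.3 0 0 -2.2 1; 4.16 -2.08 -0.3 0 0 -2.2 1; 4.16 -2.08 -0.3 0 0 -2.2 1; 0 0 0 0 0 0 1", "grip_force": 40}}

```text
clock: 3.15
position: [529.7, -53.7, 271.1]
eef_rot: [[0.604, 0.797, 0.002], [0.797, -0.604, 0.002], [0.003, 0.0, -1.0]]
contact_force: [0.3, -0.1, -0.7]
finger_gap: 1.0
grasp_force: 0.0
```

```bash
python3 - <<'E'
from h import *
import pickle
c=ctrl.capture("wrist");save(c,"w1");pickle.dump(c,open("w1.pkl","wb"))
print("cam",(-np.array(c["R"]).T@c["t"]).round(1))
H,S,V=hsv(c); W=cloud(c)
near=np.hypot(W[...,0]-571,W[...,1]+24)<125
blob(c,(S<90)&(V>170)&near&(W[...,2]<27),20,"motif",2)
blob(c,near&(W[...,2]>29)&(W[...,2]<60),36,"tops",5,200)
blob(c,(H>32)&(H<60)&(S>80)&(V>100)&near,36,"pod",1)
plan(515,-14,100,52)
E
```

```text
cam [573.9   4.8 414.7]
motif px [318. 183.] n 1878 mean [552.8 -93.3] rect [554.  -84.1] [103.4 229.8] yaw 164.6 | cloud med [ 541.4 -105.1    6.8] z95 20.4
motif px [235.  35.] n 1349 mean [575.4  81.8] rect [573.4  80.3] [ 25.4 139.8] yaw 178.5 | cloud med [576.2  85.6   6.9] z95 8.2
tops px [298.  50.] n 1365 mean [616.2  31.4] rect [616.   31.4] [20.7 67.3] yaw 153.5 | cloud med [615.6  31.   41.7] z95 45.5
tops px [356. 157.] n 1213 mean [603.9 -89.9] rect [604.  -89.4] [69.8 27.5] yaw -142.4 | cloud med [601.7 -86.5  41. ] z95 43.8
tops px [246. 150.] n 1185 mean [515.2 -14.1] rect [515.3 -13.8] [70.9 28.3] yaw 52.1 | cloud med [513.7 -11.9  40.9] z95 44.0
pod px [298.  49.] n 1334 mean [616.6  31.5] rect [616.5  31.6] [20.3 67.2] yaw 153.4 | cloud med [615.9  31.1  41.8] z95 45.5
pose [529.1 -57.2 270.7] yaw 52.6 tilt 0.1 0.0 clock 3.2 gap 0.9965196632110317 q7 -39
  -> n=4 row: 0.64 -0.94 4.27 0 0 0.15
```

View pics/w1.png

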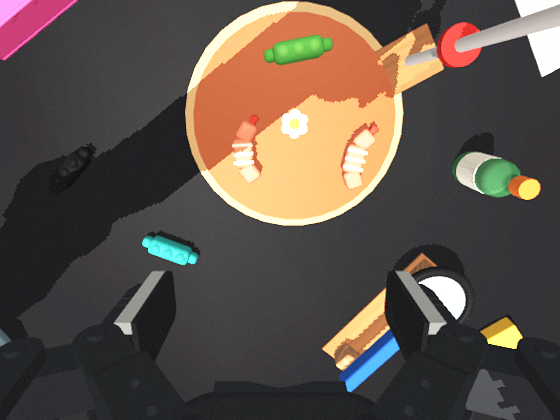

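The wrist view shows the green pod at (298,49), the flower at (294,124), and the prawn middles at about (244,155) and (355,158). The collar is at (460,45).

```bash
python3 - <<'E'
from h import *
import pickle
c=pickle.load(open("w1.pkl","rb"))
H,S,V=hsv(c); W=cloud(c)
u,v=np.meshgrid(range(560),range(420))
for n,(a,b) in {"p2":(244,155),"p1":(355,158)}.items():
    near=(np.hypot(u-a,v-b)<26)&(W[...,2]>30)
    m=near&(S<80)
    blob(c,cv2.morphologyEx(m.astype(np.uint8),cv2.MORPH_CLOSE,np.ones((9,9))),42,n,1)
    print(px2w(c,a,b,42))
m=(np.hypot(u-294,v-124)<17)&(S<110)&(V>170); blob(c,m,20,"motif",1)
m=(np.hypot(u-460,v-45)<26)&((H<6)|(H>174))&(S>150); blob(c,m,125,"collar",1)
t=c["image"][110:210,210:400]; cv2.imwrite("pics/w1c.png",cv2.resize(t[...,::-1],(760,400),interpolation=cv2.INTER_CUBIC))
E
```

```text
p2 px [244. 160.] n 664 mean [508.6 -21.1] rect [507.3 -22.2] [40.3 23.1] yaw 69.3 | cloud med [508.3 -19.8  42.1] z95 44.2
[511.60895603 -16.51925036  42.        ]
p1 px [356. 159.] n 844 mean [602.  -90.1] rect [602.1 -90. ] [53.3 23.6] yaw -140.5 | cloud med [600.9 -88.9  41.9] z95 44.0
[601.6316616  -88.58360696  42.        ]
motif px [294. 123.] n 604 mean [572.  -23.8] rect [572.4 -23.8] [31.3 28.9] yaw 61.0 | cloud med [571.9 -23.7  21.9] z95 23.4
collar px [456.  46.] n 1205 mean [701.5 -43.5] rect [702.9 -44.3] [30.4 32. ] yaw 68.9 | cloud med [700.8 -42.  124.6] z95 126.0
```

View pics/w1c.png

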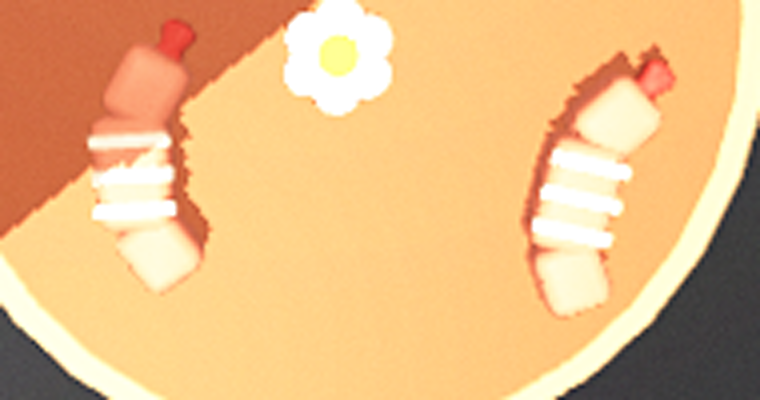

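```bash
cat >> h.py <<'E'
from scipy.spatial.transform import Rotation as Ro
def chain(*wps,step=50,turn=9):
    o=ctrl.get_obs(); o=dict(o)
    for w in wps:
        plan(*w,step=step,turn=turn,obs=o)
        R=np.array(o["eef_rot"]); psi=np.degrees(np.arctan2(R[1,0],R[0,0])); d=(w[3]-psi+90)%180-90
        o["eef_rot"]=R@Ro.from_euler("z",-d,degrees=True).as_matrix(); o["position"]=np.array(w[:3],float)
E
python3 - <<'E'
from h import *
chain((511.5,-15.5,70,55.5),(511.5,-15.5,24,55.5),(511.5,-15.5,130,55.5),(437,298,130,0),(437,298,65,0))
E
```

```text
pose [529.1 -57.2 270.7] yaw 52.6 tilt 0.1 0.0 clock 3.2 gap 0.9965196632110317 q7 -39
  -> n=5 row: 0.46 -0.78 4.01 0 0 -0.58
pose [511.5 -15.5  70. ] yaw 55.5 tilt 0.1 0.0 clock 3.2 gap 0.9965196632110317 q7 -39
  -> n=1 row: -0.00 -0.00 4.60 0 0 -0.00
pose [511.5 -15.5  24. ] yaw 55.5 tilt 0.1 0.0 clock 3.2 gap 0.9965196632110317 q7 -39
  -> n=3 row: 0.00 0.00 -3.53 0 0 -0.00
pose [511.5 -15.5 130. ] yaw 55.5 tilt 0.1 0.0 clock 3.2 gap 0.9965196632110317 q7 -39
  -> n=7 row: 1.51 -4.54 -0.00 0 0 7.93
pose [437. 298. 130.] yaw -0.0 tilt 0.1 0.0 clock 3.2 gap 0.9965196632110317 q7 -39
  -> n=2 row: -0.00 0.00 3.25 0 0 -0.00
```

{"fn": "servo_tool", "kwargs": {"commands": "0.46 -0.78 4 0 0 -0.6 1; 0.46 -0.78 4 0 0 -0.6 1; 0.46 -0.78 4 0 0 -0.6 1; 0.46 -0.78 4 0 0 -0.6 1; 0.46 -0.78 4 0 0 -0.6 1; 0 0 2.5 0 0 0 1; 0 0 1.8 0 0 0 1; 0 0 0 0 0 0 1; 0 0 0 0 0 0 1"}}

```text
clock: 4.32
position: [512.1, -18.6, 28.2]
eef_rot: [[0.57, 0.822, 0.002], [0.822, -0.57, -0.0], [0.001, 0.002, -1.0]]
contact_force: [0.7, 0.7, 0.6]
finger_gap: 0.998
grasp_force: 0.0
```

```bash
python3 - <<'E'
from h import *
plan(511.5,-15.5,24,55.5)
E
```

```text
pose [512.1 -18.6  28.2] yaw 55.3 tilt 0.1 -0.0 clock 4.325 gap 0.9980867286735323 q7 -49
  -> n=1 row: 0.23 -0.23 0.42 0 0 -0.24
```

{"fn": "servo_tool", "kwargs": {"commands": "0.23 -0.23 0.4 0 0 0 1; 0 0 0 0 0 0 -1; 0 0 0 0 0 0 -1; 0 0 0 0 0 0 -1; 0 0 0 0 0 0 -1; 0 0 0 0 0 0 -1; 0 0 0 0 0 0 -1", "grip_force": 40}}

```text
clock: 5.2
position: [510.7, -14.8, 23.5]
eef_rot: [[0.569, 0.822, 0.001], [0.822, -0.569, -0.0], [0.0, 0.001, -1.0]]
contact_force: [-0.8, 1.2, 2.2]
finger_gap: 0.225
grasp_force: 39.3
```

```bash
python3 - <<'E'
from h import *
chain((511,-15,120,55.5),(440,330,120,-4),(440,330,30,-4),(440,330,120,-4),(600.5,-90,120,39.5),(600.5,-90,24,39.5))
E
```

```text
pose [510.7 -14.8  23.5] yaw 55.3 tilt 0.0 -0.0 clock 5.2 gap 0.22527391776901365 q7 -50
  -> n=2 row: 0.00 0.02 -4.82 0 0 -0.10
pose [511. -15. 120.] yaw 55.5 tilt 0.0 -0.0 clock 5.2 gap 0.22527391776901365 q7 -50
  -> n=8 row: 1.41 -4.38 -0.00 0 0 7.44
pose [440. 330. 120.] yaw -4.0 tilt 0.0 -0.0 clock 5.2 gap 0.22527391776901365 q7 -50
  -> n=2 row: -0.00 0.00 4.50 0 0 -0.00
pose [440. 330.  30.] yaw -4.0 tilt 0.0 -0.0 clock 5.2 gap 0.22527391776901365 q7 -50
  -> n=2 row: 0.00 -0.00 -4.50 0 0 0.00
pose [440. 330. 120.] yaw -4.0 tilt 0.0 -0.0 clock 5.2 gap 0.22527391776901365 q7 -50
  -> n=9 row: 0.50 5.09 0.00 0 0 -4.83
pose [600.5 -90.  120. ] yaw 39.5 tilt 0.0 -0.0 clock 5.2 gap 0.22527391776901365 q7 -50
  -> n=2 row: -0.00 -0.00 4.80 0 0 0.00
```

{"fn": "servo_tool", "kwargs": {"commands": "0 0 -3 0 0 0 -1; 0 0 -4 0 0 0 -1; 0 0 -2.6 0 0 0 -1; 1.41 -4.38 0 0 0 7.4 -1; 1.41 -4.38 0 0 0 7.4 -1; 1.41 -4.38 0 0 0 7.4 -1; 1.41 -4.38 0 0 0 7.4 -1; 1.41 -4.38 0 0 0 7.4 -1; 1.41 -4.38 0 0 0 7.4 -1; 1.41 -4.38 0 0 0 7.4 -1; 1.41 -4.38 0 0 0 7.4 -1; 0 0 0 0 0 0 -1; 0 0 0 0 0 0 -1"}}

```text
clock: 6.82
position: [439.1, 329.2, 118.5]
eef_rot: [[0.998, -0.067, -0.001], [-0.067, -0.998, -0.002], [-0.001, 0.002, -1.0]]
contact_force: [-0.1, -0.8, -0.1]
finger_gap: 0.222
grasp_force: 39.1
```

{"fn": "servo_tool", "kwargs": {"commands": "0 0 4.5 0 0 0 -1; 0 0 4.2 0 0 0 -1; 0 0 0 0 0 0 -1; 0 0 0 0 0 0 -0.1; 0 0 0 0 0 0 -0.1; 0 0 0 0 0 0 -0.1; 0 0 -4.5 0 0 0 -0.1; 0 0 -4.5 0 0 0 -0.1; 0.5 5.09 0 0 0 -4.8 1; 0.5 5.09 0 0 0 -4.8 1; 0.5 5.09 0 0 0 -4.8 1; 0.5 5.09 0 0 0 -4.8 1; 0.5 5.09 0 0 0 -4.8 1; 0.5 5.09 0 0 0 -4.8 1; 0.5 5.09 0 0 0 -4.8 1; 0.5 5.09 0 0 0 -4.8 1; 0.5 5.09 0 0 0 -4.8 1; 0 0 0 0 0 0 1; 0 0 0 0 0 0 1"}}

```text
clock: 9.2
position: [600.1, -89.1, 122.6]
eef_rot: [[0.774, 0.633, 0.0], [0.633, -0.774, 0.001], [0.001, -0.001, -1.0]]
contact_force: [-0.2, -0.2, 0.3]
finger_gap: 1.0
grasp_force: 0.0
```

```bash
python3 - <<'E'
from h import *
chain((600.5,-90,45,39.5),(600.5,-90,24,39.5),(600.5,-90,130,39.5),(436,270,130,-4))
E
```

```text
pose [600.1 -89.1 122.6] yaw 39.3 tilt 0.0 0.0 clock 9.2 gap 0.9998300595164499 q7 -55
  -> n=2 row: -0.02 0.05 3.88 0 0 -0.10
pose [600.5 -90.   45. ] yaw 39.5 tilt 0.0 0.0 clock 9.2 gap 0.9998300595164499 q7 -55
  -> n=1 row: -0.00 0.00 2.10 0 0 -0.00
pose [600.5 -90.   24. ] yaw 39.5 tilt 0.0 0.0 clock 9.2 gap 0.9998300595164499 q7 -55
  -> n=3 row: 0.00 -0.00 -3.53 0 0 -0.00
pose [600.5 -90.  130. ] yaw 39.5 tilt 0.0 0.0 clock 9.2 gap 0.9998300595164499 q7 -55
  -> n=8 row: -0.36 -5.05 0.00 0 0 5.44
```

{"fn": "servo_tool", "kwargs": {"commands": "0 0.05 3.9 0 0 0 1; 0 0.05 3.5 0 0 0 1; 0 0 2.4 0 0 0 1; 0 0 0 0 0 0 1; 0 0 0 0 0 0 1; 0 0 0 0 0 0 -1; 0 0 0 0 0 0 -1; 0 0 0 0 0 0 -1; 0 0 0 0 0 0 -1; 0 0 0 0 0 0 -1; 0 0 0 0 0 0 -1"}}

```text
clock: 10.58
position: [601.5, -90.7, 24.8]
eef_rot: [[0.774, 0.633, 0.001], [0.633, -0.774, -0.0], [0.001, 0.001, -1.0]]
contact_force: [-0.5, 0.3, 3.2]
finger_gap: 0.222
grasp_force: 39.5
```

{"fn": "servo_tool", "kwargs": {"commands": "0 0 -3 0 0 0 -1; 0 0 -4 0 0 0 -1; 0 0 -3.5 0 0 0 -1; -0.36 -5.05 0 0 0 5.4 -1; -0.36 -5.05 0 0 0 5.4 -1; -0.36 -5.05 0 0 0 5.4 -1; -0.36 -5.05 0 0 0 5.4 -1; -0.36 -5.05 0 0 0 5.4 -1; -0.36 -5.05 0 0 0 5.4 -1; -0.36 -5.05 0 0 0 5.4 -1; -0.36 -5.05 0 0 0 5.4 -1; 0 0 0 0 0 0 -1; 0 0 0 0 0 0 -1"}}

```text
clock: 12.2
position: [436.4, 268.7, 128.7]
eef_rot: [[0.998, -0.067, -0.001], [-0.067, -0.998, -0.001], [-0.001, 0.002, -1.0]]
contact_force: [0.2, -0.3, -0.0]
finger_gap: 0.225
grasp_force: 39.2
```

```bash
python3 - <<'E'
from h import *
chain((436,270,30,-4),(436,270,130,-4),(616.3,31.5,130,-26.6),(616.3,31.5,24,-26.6))
E
```

```text
pose [436.4 268.7 128.7] yaw -3.8 tilt -0.1 -0.1 clock 12.2 gap 0.2252902105958283 q7 -139
  -> n=2 row: -0.02 -0.07 4.93 0 0 0.08
pose [436. 270.  30.] yaw -4.0 tilt -0.1 -0.1 clock 12.2 gap 0.2252902105958283 q7 -139
  -> n=2 row: -0.01 0.01 -5.00 0 0 0.00
pose [436. 270. 130.] yaw -4.0 tilt -0.1 -0.1 clock 12.2 gap 0.2252902105958283 q7 -139
  -> n=6 row: 3.87 3.19 0.00 0 0 3.77
pose [616.3  31.5 130. ] yaw -26.6 tilt -0.1 -0.1 clock 12.2 gap 0.2252902105958283 q7 -139
  -> n=3 row: 0.00 -0.01 3.53 0 0 0.00
```

{"fn": "servo_tool", "kwargs": {"commands": "0 0 5 0 0 0 -1; 0 0 4.8 0 0 0 -1; 0 0 0 0 0 0 -1; 0 0 0 0 0 0 -0.1; 0 0 0 0 0 0 -0.1; 0 0 0 0 0 0 -0.1; 0 0 -5 0 0 0 -0.1; 0 0 -5 0 0 0 -0.1; 3.87 3.19 0 0 0 3.8 1; 3.87 3.19 0 0 0 3.8 1; 3.87 3.19 0 0 0 3.8 1; 3.87 3.19 0 0 0 3.8 1; 3.87 3.19 0 0 0 3.8 1; 3.87 3.19 0 0 0 3.8 1; 0 0 0 0 0 0 1; 0 0 0 0 0 0 1"}}

```text
clock: 14.2
position: [617.3, 31.6, 131.9]
eef_rot: [[0.893, -0.449, 0.001], [-0.449, -0.893, 0.001], [0.0, -0.001, -1.0]]
contact_force: [0.0, 0.1, -0.1]
finger_gap: 1.0
grasp_force: 0.0
```

```bash
python3 - <<'E'
from h import *
chain((616.3,31.5,45,-26.6),(616.3,31.5,24,-26.6),(616.3,31.5,130,-26.6),(592,300,130,-4))
E
```

```text
pose [617.3  31.6 131.9] yaw -26.7 tilt 0.0 0.1 clock 14.2 gap 0.9998476475661229 q7 -130
  -> n=2 row: -0.04 0.03 4.35 0 0 -0.04
pose [616.3  31.5  45. ] yaw -26.6 tilt 0.0 0.1 clock 14.2 gap 0.9998476475661229 q7 -130
  -> n=1 row: -0.00 0.00 2.10 0 0 -0.00
pose [616.3  31.5  24. ] yaw -26.6 tilt 0.0 0.1 clock 14.2 gap 0.9998476475661229 q7 -130
  -> n=3 row: 0.00 -0.00 -3.53 0 0 -0.00
pose [616.3  31.5 130. ] yaw -26.6 tilt 0.0 0.1 clock 14.2 gap 0.9998476475661229 q7 -130
  -> n=6 row: -1.72 -4.18 0.00 0 0 -3.77
```

{"fn": "servo_tool", "kwargs": {"commands": "-0.1 0 4.4 0 0 0 1; 0 0 4 0 0 0 1; 0 0 2.4 0 0 0 1; 0 0 0 0 0 0 1; 0 0 0 0 0 0 1; 0 0 0 0 0 0 -1; 0 0 0 0 0 0 -1; 0 0 0 0 0 0 -1; 0 0 0 0 0 0 -1; 0 0 0 0 0 0 -1; 0 0 0 0 0 0 -1"}}

```text
clock: 15.58
position: [617.0, 31.5, 23.8]
eef_rot: [[0.893, -0.449, 0.001], [-0.449, -0.893, 0.0], [0.001, -0.0, -1.0]]
contact_force: [0.1, -0.4, 3.2]
finger_gap: 0.221
grasp_force: 39.6
```

{"fn": "servo_tool", "kwargs": {"commands": "0 0 -3 0 0 0 -1; 0 0 -4 0 0 0 -1; 0 0 -3.6 0 0 0 -1; -1.72 -4.18 0 0 0 -3.8 -1; -1.72 -4.18 0 0 0 -3.8 -1; -1.72 -4.18 0 0 0 -3.8 -1; -1.72 -4.18 0 0 0 -3.8 -1; -1.72 -4.18 0 0 0 -3.8 -1; -1.72 -4.18 0 0 0 -3.8 -1; 0 0 0 0 0 0 -1; 0 0 5 0 0 0 -1; 0 0 4.8 0 0 0 -1; 0 0 0 0 0 0 -1; 0 0 0 0 0 0 -0.1; 0 0 0 0 0 0 -0.1; 0 0 0 0 0 0 -0.1; 0 0 -5 0 0 0 -0.1; 0 0 -5 0 0 0 -0.1; 0 0 -5 0 0 0 0.5; 0 0 0 0 0 0 1"}}

```text
clock: 18.08
position: [595.9, 302.8, 189.2]
eef_rot: [[0.998, -0.068, 0.012], [-0.068, -0.998, 0.007], [0.012, -0.007, -1.0]]
contact_force: [0.0, -0.1, 0.5]
finger_gap: 0.856
grasp_force: 0.0
```

```bash
python3 - <<'E'
from h import *
chain((490,-306,240,12))
E
```

```text
pose [595.9 302.8 189.2] yaw -3.9 tilt 0.7 0.4 clock 18.075 gap 0.8560260752319584 q7 -134
  -> n=13 row: -1.09 4.64 -0.43 0 0 -1.22
```

{"fn": "servo_tool", "kwargs": {"commands": "-1.1 4.64 -0.4 0 0 -1.2 1; -1.1 4.64 -0.4 0 0 -1.2 1; -1.1 4.64 -0.4 0 0 -1.2 1; -1.1 4.64 -0.4 0 0 -1.2 1; -1.1 4.64 -0.4 0 0 -1.2 1; -1.1 4.64 -0.4 0 0 -1.2 1; -1.1 4.64 -0.4 0 0 -1.2 1; -1.1 4.64 -0.4 0 0 -1.2 1; -1.1 4.64 -0.4 0 0 -1.2 1; -1.1 4.64 -0.4 0 0 -1.2 1; -1.1 4.64 -0.4 0 0 -1.2 1; -1.1 4.64 -0.4 0 0 -1.2 1; -1.1 4.64 -0.4 0 0 -1.2 1; 0 0 0 0 0 0 1; 0 0 0 0 0 0 1"}}

```text
clock: 19.95
position: [484.3, -307.8, 232.8]
eef_rot: [[0.979, 0.203, -0.001], [0.203, -0.979, 0.001], [-0.0, -0.001, -1.0]]
contact_force: [0.2, 1.1, -1.0]
finger_gap: 1.002
grasp_force: 0.0
```

```bash
python3 - <<'E'
from h import *
import pickle
c=ctrl.capture("wrist");save(c,"w2");pickle.dump(c,open("w2.pkl","wb"))
H,S,V=hsv(c); W=cloud(c)
blob(c,(H>100)&(H<125)&(S>110)&(W[...,2]>20)&(W[...,1]<-230),50,"handle",1)
blob(c,(S<60)&(V>120)&(np.hypot(W[...,0]-582,W[...,1]+287)<60)&(W[...,2]>15),46,"lens",2)
blob(c,(V<70)&(np.hypot(W[...,0]-582,W[...,1]+287)<65)&(W[...,2]>30),46,"rim",2)
t=ctrl.capture("top");s=ctrl.capture("scene");save(s,"s2")
for n,k in(("top",t),("scene",s)):
    for th in ("prawn1","pod"):
        print(n,th,[(round(r["conf"],2),px2w(k,r["xy"][0]*560,r["xy"][1]*420).round()) for r in ctrl.recognise(th,k)])
im=np.vstack([c["image"],np.zeros((0,560,3),np.uint8)]);a=s["image"][200:350,370:550];b=t["image"][170:290,110:210]
out=np.zeros((420,790,3),np.uint8);out[:,:560]=c["image"];out[:192,560:]=cv2.resize(a,(230,192));out[200:400,560:]=cv2.resize(b,(230,200))
cv2.imwrite("pics/m2.png",out[...,::-1])
plan(509,-302,90,12)
E
```

```text
handle px [280. 178.] n 2181 mean [ 487.3 -307.8] rect [ 485.1 -308.4] [110.8  17.5] yaw -167.7 | cloud med [ 488.9 -307.6   50.6] z95 51.8
lens px [280.  67.] n 5589 mean [ 581.6 -287.5] rect [ 580.8 -287.5] [69.7 69.4] yaw -147.5 | cloud med [ 582.  -287.3   42.8] z95 44.1
rim px [279.  64.] n 3907 mean [ 583.6 -286.4] rect [ 581.2 -287.3] [90.8 92.2] yaw 101.1 | cloud med [ 585.9 -284.6   46. ] z95 47.5
top prawn1 [(0.63, array([431., 321.,  26.]))]
top pod [(0.69, array([696., 165.,  30.])), (0.6, array([603., 312.,   1.])), (0.46, array([332.,  87.,  22.])), (0.41, array([582., 306.,  23.]))]
scene prawn1 [(0.72, array([446., 326.,  25.])), (0.57, array([437., 260.,  24.])), (0.32, array([710., -42., 132.]))]
scene pod [(0.65, array([747., 313.,  21.])), (0.62, array([606., 296.,  30.])), (0.6, array([375., -54.,  18.])), (0.43, array([350.,  87.,  21.]))]
pose [ 484.8 -307.6  233.3] yaw 11.8 tilt 0.0 0.0 clock 20.3 gap 1.0014018962982398 q7 -52
  -> n=3 row: 0.83 -0.02 4.78 0 0 -0.06
```

View pics/m2.png

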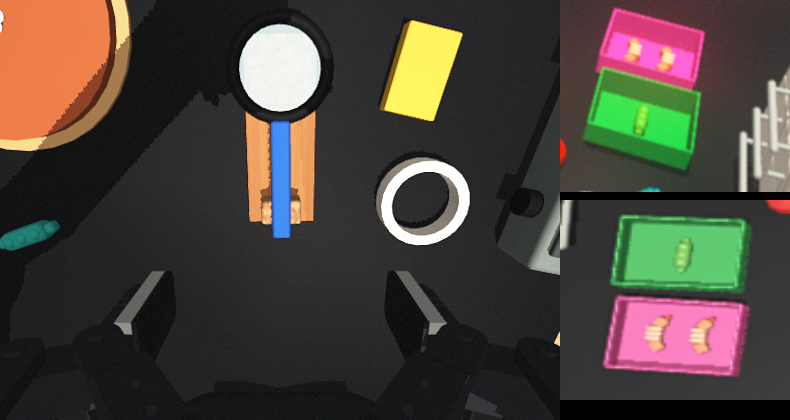

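The inset views show both prawns in the pink bin and the pod in the green bin. The glass has its lens at px (280,67) and its handle running along column 280, rows 120–237. The tape is close to the right finger, so I'll go down with the gripper partly open.

```bash
python3 - <<'E'
from h import *
import pickle
chain((507.7,-303.3,70,12.2),(507.7,-303.3,21,12.2))
cs=pickle.load(open("cs.pkl","rb"));cs["w1"]=pickle.load(open("w1.pkl","rb"))
for n,c in cs.items():
    H,S,V=hsv(c);W=cloud(c)
    m=((H<6)|(H>174))&(S>150)&(V>60)&(np.hypot(W[...,0]-704,W[...,1]+44)<25)&(W[...,2]>60)
    q=W[m];print(n,m.sum(),np.percentile(q[:,2],[2,10,25,50,75,90,98]).round(1), np.nanmedian(q,0).round(1))
E
```

```text
pose [ 484.8 -307.6  233.3] yaw 11.8 tilt 0.0 0.0 clock 20.3 gap 1.0014018962982398 q7 -52
  -> n=4 row: 0.58 0.01 4.08 0 0 -0.10
pose [ 507.7 -303.3   70. ] yaw 12.2 tilt 0.0 0.0 clock 20.3 gap 1.0014018962982398 q7 -52
  -> n=1 row: -0.00 0.00 4.90 0 0 -0.00
top 50 [119.8 120.6 122.1 123.5 125.  125.8 128.8] [700.3 -42.5 123.5]
scene 99 [118.1 120.4 121.7 122.9 123.9 124.9 125.9] [712.  -42.5 122.9]
w1 1157 [118.6 122.6 124.  124.6 125.2 125.7 126.4] [700.3 -41.5 124.6]
```

{"fn": "servo_tool", "kwargs": {"commands": "0.58 0 4.08 0 0 -0.1 0.2; 0.58 0 4.08 0 0 -0.1 0.2; 0.58 0 4.08 0 0 -0.1 0.2; 0.58 0 4.08 0 0 -0.1 0.2; 0 0 0 0 0 0 0.2; 0 0 0 0 0 0 0.2", "grip_force": 70}}

```text
clock: 21.05
position: [508.1, -304.3, 71.4]
eef_rot: [[0.978, 0.21, 0.002], [0.21, -0.978, -0.001], [0.001, 0.001, -1.0]]
contact_force: [0.4, -0.1, -0.1]
finger_gap: 0.604
grasp_force: 0.0
```

```bash
python3 - <<'E'
from h import *
chain((507.7,-303.3,21,12.2))
E
```

```text
pose [ 508.1 -304.3   71.4] yaw 12.1 tilt 0.1 -0.1 clock 21.05 gap 0.6039313411601055 q7 -56
  -> n=2 row: -0.01 -0.06 2.52 0 0 -0.04
```

{"fn": "servo_tool", "kwargs": {"commands": "0 -0.05 2.8 0 0 0 0.2; 0 0 2.2 0 0 0 0.2; 0 0 0 0 0 0 0.2; 0 0 0 0 0 0 0.2; 0 0 0 0 0 0 -1; 0 0 0 0 0 0 -1; 0 0 0 0 0 0 -1; 0 0 0 0 0 0 -1; 0 0 0 0 0 0 -1; 0 0 -1 0 0 0 -1; 0 0 -2 0 0 0 -1; 0 0 -3 0 0 0 -1; 0 0 -3 0 0 0 -1; 0 0 -2 0 0 0 -1; 0 0 0 0 0 0 -1"}}

```text
clock: 22.92
position: [508.6, -304.2, 132.5]
eef_rot: [[0.978, 0.21, 0.004], [0.21, -0.978, -0.002], [0.004, 0.003, -1.0]]
contact_force: [0.4, 0.3, -1.4]
finger_gap: 0.201
grasp_force: 69.7
```

```bash
cat > lens.py <<'E'
from h import *
def lens():
    """glass plane from wrist cloud + lens centre from rim ellipse"""
    c=ctrl.capture("wrist"); H,S,V=hsv(c); W=cloud(c); o=ctrl.get_obs(); p=np.array(o["position"]);R=np.array(o["eef_rot"])
    L=(W-p)@R   # tool frame
    hm=(H>100)&(H<125)&(S>110)&(np.abs(L[...,1])<30)&(np.abs(L[...,2]+19)<40)
    near=(np.hypot(L[...,0]-75,L[...,1])<60)&(np.abs(L[...,2]+19)<30)
    rim=near&(V<75); P=W[rim]
    (u0,v0),ax,_=cv2.fitEllipse(cv2.convexHull(np.argwhere(rim)[:,::-1].astype(np.int32)))
    zt=np.nanmedian(P[:,2]); Q=W[hm]
    for n,q in(("rim",P),("handle",Q)):
        q=q[np.isfinite(q[:,0])]
        if len(q)<50: print(n,"few");continue
        med=np.median(q,0);A=np.c_[(q-med)[:,:2],np.ones(len(q))];k=np.abs(q[:,2]-med[2])<6
        f=np.linalg.lstsq(A[k],q[k,2],rcond=None)[0];print(n,len(q),"med",med.round(1),"slopes deg",np.degrees(f[:2]).round(1))
    print("rim top z %.1f"%zt,"centre",px2w(c,u0,v0,zt).round(1),"tool pose",p.round(1),"force",np.round(o["contact_force"],1),"grip",o["grasp_force"],"clock",o["clock"])
    return c
E
python3 - <<'E'
from lens import *
c=lens();save(c,"w3")
plan(499,-40,125,12.2)
E
```

```text
rim 19248 med [ 572.1 -295.8  157. ] slopes deg [ 0.1 -0.1]
handle 7679 med [ 512.1 -304.   161.4] slopes deg [-0.4 -0.1]
rim top z 157.0 centre [ 587.2 -287.4  157. ] tool pose [ 507.4 -303.5  130.8] force [-0.7  0.1 -1.8] grip 69.73146200180054 clock 22.975
pose [ 507.4 -303.5  130.8] yaw 12.1 tilt 0.1 -0.0 clock 22.975 gap 0.1936575455962271 q7 -55
  -> n=6 row: 0.79 -4.32 0.09 0 0 -0.01
```

View pics/w3.png

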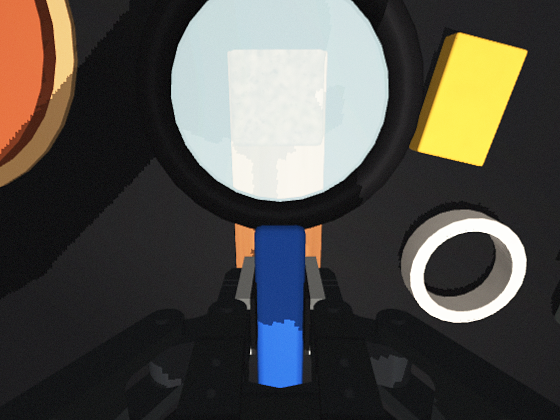

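The glass is held level in the gripper. The lens is centred at about px (280,95) and the handle is straight along column 280. I'll carry it slowly to the pancake.

{"fn": "servo_tool", "kwargs": {"commands": "0.4 -2 0 0 0 0 -1; 0.79 -3.5 0.1 0 0 0 -1; 0.79 -4.3 0.1 0 0 0 -1; 0.79 -4.3 0.1 0 0 0 -1; 0.79 -4.3 0.1 0 0 0 -1; 0.79 -4.3 0.1 0 0 0 -1; 0.4 -2.3 0 0 0 0 -1; 0 -0.8 0.3 0 0 0 -1; 0 0 1 0 0 0 -1; 0 0 1 0 0 0 -1; 0 0 0.3 0 0 0 -1; 0 0 0 0 0 0 -1; 0 0 0 0 0 0 -1; 0 0 0 0 0 0 -1"}}

```text
clock: 24.72
position: [499.8, -41.3, 99.5]
eef_rot: [[0.978, 0.21, 0.001], [0.21, -0.978, -0.0], [0.001, 0.0, -1.0]]
contact_force: [-0.2, -0.6, -1.3]
finger_gap: 0.2
grasp_force: 69.7
```

```bash
python3 - <<'E'
from lens import *
c=lens()
print(ctrl.get_obs()["joint_vel"])
plan(498.5,-40,100.3,12.2)
for n in("scene","top"):
    s=ctrl.capture(n);H,S,V=hsv(s);W=cloud(s);save(s,"f_"+n)
    m=((H<6)|(H>174))&(S>150)&(V>60)&(np.hypot(W[...,0]-704,W[...,1]+44)<25)&(W[...,2]>60)
    print(n,"collar z",np.percentile(W[m][:,2],[2,25,50,75,98]).round(1))
    g=(np.hypot(W[...,0]-572,W[...,1]+24)<70)&(W[...,2]>100)&(W[...,2]<145)&(W[...,0]>535)
    r=g&(V<80); q=W[r]; print("rim n",r.sum(),np.percentile(q[:,2],[2,25,50,75,98]).round(1))
    blob(s,cv2.morphologyEx(g.astype(np.uint8),cv2.MORPH_OPEN,np.ones((3,3))),122,"glassblob",1)
    h=(H>100)&(H<125)&(S>110)&(np.hypot(W[...,0]-510,W[...,1]+38)<90)&(W[...,2]>100)
    q=W[h];print("handle",h.sum(),np.nanmedian(q,0) if h.sum() else "")
    f=s["image"];
a=cv2.imread("pics/f_scene.png")[150:330,180:420];cv2.imwrite("pics/f3.png",cv2.resize(a,(800,600)))
E
```

```text
rim 18975 med [563.6 -33.3 123.8] slopes deg [-0.1  0. ]
handle 7682 med [503.4 -41.2 128.4] slopes deg [-0.7  0.2]
rim top z 123.8 centre [578.  -24.8 123.8] tool pose [499.8 -41.2  99.5] force [-0.6 -0.9 -1.3] grip 69.71131682395935 clock 24.775
[-0.06600861  0.05432775 -0.04334933  0.08718899 -0.02450981 -0.06371132
 -0.06606401]
pose [499.8 -41.2  99.5] yaw 12.1 tilt 0.0 -0.0 clock 24.775 gap 0.19729954414068904 q7 -84
  -> n=1 row: -0.10 -0.15 -0.08 0 0 -0.09
scene collar z [118.  121.8 123.  124.1 125.6]
rim n 76 [120.3 121.8 122.6 123.7 125.2]
glassblob px [297. 223.] n 1007 mean [580.2 -24.1] rect [578.7 -24.2] [93.1 89.9] yaw -139.2 | cloud med [578.2 -24.3 120. ] z95 124.1
handle 165 [502.17632421 -41.79072377 126.91016804]
top collar z [117.5 121.9 124.1 125.5 129. ]
rim n 52 [118.4 121.8 123.  125.6 129.2]
glassblob px [263. 192.] n 82 mean [607.5 -22.7] rect [607.7 -23.1] [15.1 50.3] yaw 95.3 | cloud med [607.3 -21.8 122.6] z95 127.7
handle 0
```

View pics/f3.png

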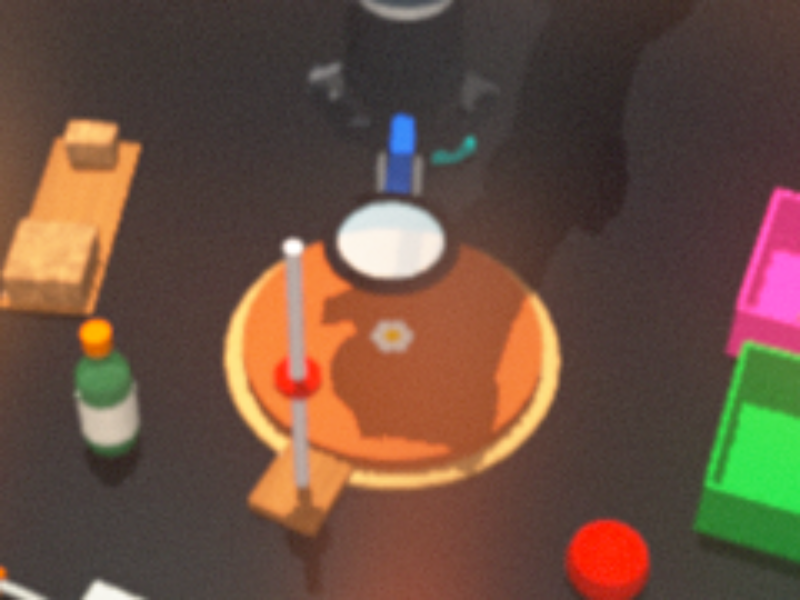

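```bash
python3 - <<'E'
from h import *
from scipy.optimize import least_squares
c=ctrl.capture("wrist");H,S,V=hsv(c);W=cloud(c)
m=(V>=75)&(W[...,2]>60)|(V>=75); 
k,l=cv2.connectedComponents(((V>=85)).astype(np.uint8)); i=l[120,280]
mm=(l==i).astype(np.uint8); cn=max(cv2.findContours(mm,cv2.RETR_EXTERNAL,cv2.CHAIN_APPROX_NONE)[0],key=len)[:,0]
print("area",mm.sum(),cn.min(0),cn.max(0))
cn=cn[(cn[:,1]>3)&(cn[:,1]<215)]
for z in(119,124):
    P=np.array([px2w(c,a,b,z)[:2] for a,b in cn])
    f=least_squares(lambda s:np.hypot(*(P-s[:2]).T)-s[2],[572,-24,36],loss="soft_l1");print(z,f.x.round(1),"rms",np.median(np.abs(f.fun)).round(2))
s=ctrl.capture("scene");H,S,V=hsv(s)
u,v=np.meshgrid(range(560),range(420));m=(np.hypot(u-297,v-222)<24)&(S<70)&(V>120);blob(s,m,119,"interior scene",1)
m=(np.hypot(u-297,v-251)<8)&(S<110)&(V>120);blob(s,m,20,"motif",1)
E
```

```text
area 36653 [171   0] [388 201]
119 [572.7 -25.8  35.6] rms 0.08
124 [572.7 -25.8  34.2] rms 0.08
interior scene px [297. 222.] n 616 mean [573.9 -26.3] rect [572.  -26.4] [72.1 72. ] yaw -154.6 | cloud med [574.2 -26.5 118.9] z95 121.6
motif px [297. 250.] n 79 mean [571.7 -24.8] rect [571.3 -24.6] [29.9 26.9] yaw -167.8 | cloud med [571.2 -25.1  19.7] z95 23.8
```

{"fn": "servo_tool", "kwargs": {"commands": "-0.05 -0.17 -0.2 0 0 0 -1; 0 0 0 0 0 0 -1; 0 0 0 0 0 0 -1; 0 0 0 0 0 0 -1; 0 0 0 0 0 0 -1; 0 0 0 0 0 0 -1; 0 0 0 0 0 0 -1; 0 0 0 0 0 0 -1"}}

```text
clock: 25.98
position: [498.6, -39.6, 101.1]
eef_rot: [[0.978, 0.21, 0.0], [0.21, -0.978, 0.0], [0.0, 0.0, -1.0]]
contact_force: [0.5, 0.1, -1.3]
finger_gap: 0.2
grasp_force: 69.7
```

```bash
python3 - <<'E'
from lens import *
c=lens();print(np.abs(ctrl.get_obs()["joint_vel"]).max())
s=ctrl.capture("scene");H,S,V=hsv(s)
u,v=np.meshgrid(range(560),range(420));m=(np.hypot(u-297,v-222)<24)&(S<70)&(V>120);blob(s,m,120.5,"interior scene",1)
E
```

```text
rim 18965 med [562.3 -31.7 125.4] slopes deg [-0.2  0. ]
handle 7669 med [502.3 -39.5 130.1] slopes deg [-0.7  0.2]
rim top z 125.4 centre [576.7 -23.1 125.4] tool pose [498.6 -39.6 101.1] force [-0.2  0.3 -1.9] grip 69.71118450164795 clock 26.025
0.08250266025538054
interior scene px [298. 221.] n 617 mean [572.4 -24.6] rect [572.7 -23.8] [71.9 71.8] yaw -136.7 | cloud med [573.2 -24.3 120.7] z95 123.5
```

Everything agrees to within 1–2 mm: the lens is at about (572,-24,120), with the collar mid-height at about 120. Handing in.

```bash
python3 -c "
from workcell import ctrl
print(ctrl.finish_job())"
```

```text
the job is handed in; nothing more can be done
None
```

I handed the job in at about 26 s: both prawns are in the pink bin, the pod is in the green bin, and the gripper holds the glass level and still with the lens within about 2 mm of the spot above the flower, at collar height (about 120 mm). No verdict came back.

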